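# Clear the setting master and set the bracket square in the fence corner

## Robot

A 6-joint arm with a two-finger parallel gripper is mounted at the origin on the work surface. World frame = base frame: x ahead of the robot, y to its left, z up, the work surface at z = 0. Lengths are in m, angles in rad, forces in N, time in s.
With the tool pointing down it reaches from about 0.275 to 0.875 m from the base axis. Payload 12.5 kg.
Tool frame: the origin (TCP) lies at the very end of the fingers, on their centre line; the grasp point (between the pads) lies r.tcp_to_grasp behind it (r.tcp_to_grasp is the distance from the TCP to the grasp point, in m); z points along the fingers, y is the line along which they close (so a half turn about z gives the same grasp; the last joint's range is limited). The gripper opens to 85 mm and grips with 20 to 120 N. Pads are 22 mm wide; open, the fingers measure 114 mm over their backs; the gripper's body (76 mm by 85 mm) begins 54 mm behind the grasp point. The pads swing forward as they close: fully open they stand 13 mm farther back than shut.
Start: joints at [1.034, 0.351, 1.652, -0, 1.139, -0.085], TCP at [0.24, 0.495, 0.231] pointing down, gripper open.
Joint ranges: [-2.75, 2.75], [-0.79, 2.1], [0.01, 2.65], [-1.57, 4.71], [0.07, 3.14], [-2.87, 2.87]. Speed limits (rad/s): [2.22, 2.22, 2.79, 3.14, 3.14, 3.14].

## Interface

Orientations are given as a unit quaternion [x, y, z, w].
In Python, from workcell import r gives the robot as it stands. The module is installed in compiled form; this text tells all that it offers.
- The arm moves only by the shell command python3 -m inch 'ROWS' [FORCE]. ROWS is a JSON object of lists of equal length, an entry for each row: "dp": the shift along the tool's x, y, z each as a share of 30 mm, from -1 to 1, a list of three; "delta_rot": the turn, a rotation vector about the tool's x, y, z each as a share of 180 degrees, from -1 to 1, a list of three; "fingers": the opening, from 0 (shut) to 1 (fully open). In form: {"dp": [[tx, ty, tz], ...], "delta_rot": [[wx, wy, wz], ...], "fingers": [fingers, ...]}. A call has 1 to 5 rows; each row shifts and turns the commanded pose from where the row before left it, along the tool's axes as they then stand; what a row does not reach is not made up. A row lasts 1/8 s, in which the tool goes at most 62.5 mm and 10.7 degrees, less where a joint would pass 70% of its speed; a pose out of reach is approached as far as the arm can. A call with a number of a shift or a turn outside -1 to 1 is refused whole. A call with a gripper value outside its range is refused whole. The fingers move at their own pace and stop on an object; FORCE is the grip in N (left out, the last holds). Time passes only in rows, so rows that do not move let the fingers close. It gives the time, the measured TCP pose, the force, the opening and the grip force at its end, in the units of the state.
- r.observe(): the state, without advancing time (a new reading comes with each control period).
- r.grab_frame(name): name is "scene" or "top" or "wrist"; returns the picture (400x640x3 uint8, blue, green, red); there is no depth.
- r.camera_model(name): a dict with "fx", "fy", "cx", "cy" (pixels), "rvec" (rotation vector, rad) and "tvec" (3), from world to camera coordinates, as OpenCV has them; the wrist camera has in their place "mount" (4x4, takes a point from camera to tool coordinates, whose origin is the TCP and whose axes are the flange's). Camera axes: x right, y down, z forward; pixel columns grow to the right and rows downward; lengths in m; the calibration is good to about 2 mm. A picture is of the moment at which its call begins: read the wrist's pose just before it. camera_model takes no time and is no camera call.
- r.job_done(): hands the job in; it is judged then, once.
The state is a dict: "time_s": time; "qpos": joint angles; "qd": joint speeds; "tau": joint torques, N m; "eef_pos": TCP position; "ee_rot": TCP orientation; "force": force on the tool from outside, world axes, zero at the start; "wrist_torque": the same for the moment, N m; "grip_width": finger opening in m; "grip_force": force on a finger pad.
Only numpy, scipy, OpenCV 4.12 (cv2) and the standard library are available. Lean on these libraries where they do the work, as an engineer would, in place of code of your own. Each camera call takes 0.05 s, during which the arm holds its last target. There are 200 camera calls.

## Task

The steel setting master was left standing in the fence corner of the measuring stage, under the lens: first move it to the shallow grey tray and set it down gently, upright on the tray floor. Then gently bring the aluminium bracket lying on the stage fully home into that corner, flat on the plate, with one long side flush against the far fence and one short end flush against the left fence, and let go. Do not bump the camera or its post, and leave the other things on the bench where they are.

Things in the scene. Friction and masses are not known exactly. Their poses are not given: they have to be found in the camera images.
- stage: Fixed black plate 260 (x) x 250 (y) x 15 mm, origin at the centre of its underside; x points away from the robot (within 0.25 rad), y to its left. Steel fence bars stand on it, tops at z = 35 mm: the far fence (y -59 to 121 mm) has its inner face at x = 105 mm, the left fence (x -45 to 105 mm) at y = 95 mm. The bracket is home with its origin at (73, 45, 15) mm.
- fence_corner (a point): Where the two inner fence faces meet, at plate-top height: (105, 95, 15) mm in the stage's frame; axes as the stage.
- lens (a point): Centre of the lens's lower end, 190 mm above the bench, fixed to the stage at (73, 45, 190) mm in its frame. The lens barrel is 44 mm in diameter and vertical, 45 mm long, under a 36 mm wide housing (z 235 to 290 mm). An arm 22 mm thick at z 264 to 286 mm carries it from the post.
- camera: Fixed camera stand: lens, arm and upright aluminium post 30 x 30 mm, top at z = 305 mm. Its frame is the stage's; the post stands at (112, -97) mm, at the stage's far right. A gripper cannot come straight down onto what stands under the lens: reach in tilted, from the robot's side or from the left.
- master: Loose setting master of plain steel, turned: a round foot 48 mm in diameter and 12 mm high with an upright round stem 24 mm in diameter above it, 72 mm tall in all, 0.25 to 0.5 kg. Origin at the centre of its underside, z up along the stem. It starts standing in the fence corner under the lens.
- bracket: Loose aluminium bracket: base plate 64 (x) x 100 (y) x 16 mm with a rectangular boss 40 (x) x 30 (y) mm centred on it, rising to 50 mm; origin at the centre of its underside, 0.25 to 0.5 kg. It starts flat on the stage, nearer the robot, askew by up to 0.4 rad to the stage.
- tray: Fixed shallow open grey tray 120 x 120 mm outside, 25 mm tall, walls and floor 5 mm thick; origin at the centre of its underside. It stands on the bench to the left or the right of the stage.
- coil_bin: Bystander, fixed: blue open bin 120 x 120 x 60 mm with copper coils, on the other side of the stage from the tray; origin at the centre of its underside.
- v_block: Bystander, loose: dark steel V-block 50 x 50 x 42 mm; origin at the centre of its underside.
- cleaner: Bystander, loose: small white bottle 44 mm in diameter, 85 mm tall; origin at the centre of its underside.
Mind the look-alikes: they are no part of the job. Leave any black or red look-alike of the bracket alone. Of the things that look like the tray, the smaller one is meant.

How it is judged:
On the way, in this order (a step that is already met when the one before it is completed fails the run):
1. the setting master stands upright on the tray floor, released (x of master in the frame of tray between -0.045 and 0.045 m and y of master in the frame of tray between -0.045 and 0.045 m and z of master in the frame of tray below 0.01 m and angle between master's own z axis and vertical below 0.08 rad and linear speed of master below 0.02 m/s and contact force between master and the fingers below 0.1 N), for 0.2 s.
2. with the master parked, the bracket is flush in the fence corner (x of master in the frame of tray between -0.045 and 0.045 m and y of master in the frame of tray between -0.045 and 0.045 m and z of master in the frame of tray below 0.01 m and angle between master's own z axis and vertical below 0.08 rad and linear speed of master below 0.02 m/s and x of bracket in the frame of stage between 0.0705 and 0.0755 m and y of bracket in the frame of stage between 0.0425 and 0.0475 m and z of bracket in the frame of stage below 0.018 m and angle between bracket's own z axis and vertical below 0.04 rad and angle between the y axis of bracket and the y axis of stage, either way round below 0.026 rad and linear speed of bracket below 0.01 m/s), for 0.2 s.
At the end, for the whole second after the job is handed in: The master stands upright (within 0.08 rad) and still on the tray floor, inside the walls; the bracket lies flat on the stage with a long side against the far fence and a short end against the left fence, gaps under 2.5 mm at its middle and square within 0.026 rad, released and at rest (all of step 2); the robot touches nothing.
It fails at once if the camera or its post was bumped (over 5 N) (contact force between camera and anything else above 5 N).
It fails at once if the master was dropped or slammed onto the tray (over 60 N) (contact force between master and tray above 60 N).
It fails at once if the bracket was rammed against the fence or stage (over 80 N) (contact force between bracket and stage above 80 N).
It fails at once if the V-block was disturbed (moved over 15 mm) (distance of v_block from where it was at the start of the episode above 0.015 m).
It fails at once if the bottle was disturbed (moved over 15 mm) (distance of cleaner from where it was at the start of the episode above 0.015 m).
It also fails if it takes over 72 s, if anything falls off the work surface, if the arm or the gripper's body presses on something with over 40 N, if the wrist force passes 120 N, or if a joint passes its speed limit or range.

## Working session

There is one attempt and no reset: what is moved stays moved. The work goes in short steps, Python scripts to look and compute and a shell command to move; the robot and the scene stay as the last step left them, time stands still between calls to the robot, and variables do not carry over. Pictures are saved under pics/ and viewed, at most 10 in all, crops included, and the job is handed in when it is done.

```bash
mkdir -p pics
python3 - <<'E'
from workcell import r
import cv2,numpy as np
for n in("scene","top"):
    cv2.imwrite(f"pics/{n}0.png",r.grab_frame(n)); print(n,r.camera_model(n))
s=r.observe();print(s, r.tcp_to_grasp); print(r.camera_model("wrist"))
E
```

```text
scene {'fx': 484.1644352777009, 'fy': 484.1644352777009, 'cx': 312.3063230245841, 'cy': 193.60577024317843, 'rvec': array([ 0.86695426,  2.52617414, -1.10998805]), 'tvec': array([ 0.45890547, -0.09396452,  1.71721157])}
top {'fx': 378.08096657678703, 'fy': 378.08096657678703, 'cx': 319.4804996148285, 'cy': 200.20871220247676, 'rvec': array([ 2.20203309, -2.16843807,  0.07876506]), 'tvec': array([-0.11169392,  0.51208129,  1.11507124])}
{'time_s': 0.1, 'qpos': array([ 1.03438556e+00,  3.51173149e-01,  1.65235478e+00, -1.21988596e-06,
        1.13906246e+00, -8.45881198e-02]), 'qd': array([ 1.08886632e-03, -2.04691861e-03, -4.13629239e-03, -1.61097809e-03,
       -6.86893394e-05, -9.93162644e-04]), 'tau': array([ 1.74044135e-05, -5.06818271e+01, -2.91883886e+01, -8.41512178e-05,
        2.54648963e-03,  4.33345383e-05]), 'eef_pos': array([0.23995824, 0.49457663, 0.23081931]), 'ee_rot': array([ 2.23994346e-01,  9.74590316e-01, -4.75179466e-04, -1.51893110e-04]), 'force': array([-0.27860782,  0.174341  ,  0.12544431]), 'wrist_torque': array([-0.00439787,  0.01349811,  0.01473485]), 'grip_force': 0.0, 'grip_width': 0.08528732005083998} 0.0187
{'fx': 336.9820675719284, 'fy': 336.9820675719284, 'cx': 318.5795837260206, 'cy': 205.07822633935308, 'mount': array([[-9.78309952e-05, -9.60428816e-01, -2.78525547e-01,
         7.11260732e-02],
       [ 9.99999484e-01,  1.87749529e-04, -9.98655260e-04,
         4.51899786e-04],
       [ 1.01143033e-03, -2.78525501e-01,  9.60428301e-01,
        -1.42290704e-01],
       [ 0.00000000e+00,  0.00000000e+00,  0.00000000e+00,
         1.00000000e+00]])}
```

View pics/scene0.png

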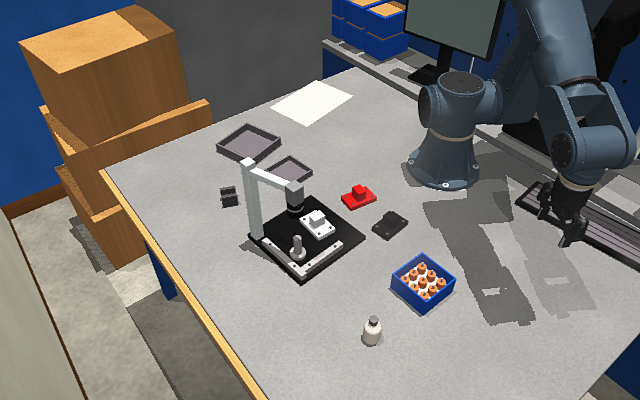

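View pics/top0.png

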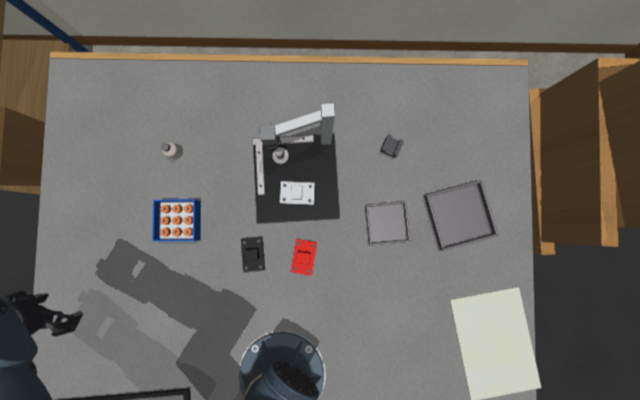

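Top view: the aluminium bracket is at (297,193), with look-alikes in red (304,257) and black (253,253). The small tray is at (386,222) and the larger look-alike at (460,214). The master stands at (280,156). The smaller tray and the silver bracket on the stage fit the description, and I'll confirm both in an enlarged crop.

```bash
cat > h.py <<'E'
from workcell import r
import cv2,numpy as np
from scipy.spatial.transform import Rotation as R
def cam(n):
    m=r.camera_model(n);K=np.array([[m['fx'],0,m['cx']],[0,m['fy'],m['cy']],[0,0,1]])
    if 'mount' in m:
        s=r.observe();T=np.eye(4);T[:3,:3]=R.from_quat(s['ee_rot']).as_matrix();T[:3,3]=s['eef_pos']
        T=np.linalg.inv(T@m['mount']);return K,T[:3,:3],T[:3,3]
    return K,R.from_rotvec(m['rvec']).as_matrix(),np.array(m['tvec'])
def ray(c,uv,z):
    K,Rm,t=c;d=np.c_[np.atleast_2d(uv),np.ones(len(np.atleast_2d(uv)))]@np.linalg.inv(K).T@Rm
    o=-Rm.T@t;return o+d*((z-o[2])/d[:,2])[:,None]
def proj(c,P):
    K,Rm,t=c;q=(np.atleast_2d(P)@Rm.T+t)@K.T;return q[:,:2]/q[:,2:]
E
python3 - <<'E'
from h import *
im=cv2.imread("pics/top0.png");c=cam("top")
cv2.imwrite("pics/crop1.png",cv2.resize(im[90:285,235:500],None,fx=3,fy=3,interpolation=cv2.INTER_CUBIC))
def rect(mask,z,name):
    cs,_=cv2.findContours(mask,cv2.RETR_EXTERNAL,cv2.CHAIN_APPROX_NONE)
    k=max(cs,key=cv2.contourArea);b=cv2.boxPoints(cv2.minAreaRect(k));P=ray(c,b,z)
    print(name,b.round(1).tolist(),P[:,:2].round(4).tolist(),"ctr",P[:,:2].mean(0).round(4),[np.linalg.norm(P[i]-P[i-1]).round(4) for i in range(4)])
hsv=cv2.cvtColor(im,cv2.COLOR_BGR2HSV)
def sub(m,x0,x1,y0,y1):
    o=np.zeros_like(m);o[y0:y1,x0:x1]=m[y0:y1,x0:x1];return o
g=im.max(2)
rect(sub((g<60).astype(np.uint8)*255,250,345,125,228),.015,"stage")
rect(sub((g>110).astype(np.uint8)*255,272,325,176,210),.016+.015,"bracket")
rect(cv2.morphologyEx(sub((g<100).astype(np.uint8)*255,360,416,195,250),cv2.MORPH_CLOSE,np.ones((3,3))),.025,"tray")
E
```

```text
stage [[252.8000030517578, 137.3000030517578], [334.29998779296875, 133.1999969482422], [338.5, 218.0], [257.1000061035156, 222.0]] [[0.7028, 0.1019], [0.7193, -0.1458], [0.4615, -0.1618], [0.4456, 0.0821]] ctr [ 0.5823 -0.0309] [np.float64(0.2581), np.float64(0.2483), np.float64(0.2583), np.float64(0.2444)]
bracket [[278.8999938964844, 202.8000030517578], [279.79998779296875, 180.5], [314.70001220703125, 181.89999389648438], [313.70001220703125, 204.3000030517578]] [[0.5032, 0.0163], [0.5698, 0.0151], [0.5671, -0.0887], [0.5005, -0.087]] ctr [ 0.5351 -0.0361] [np.float64(0.1034), np.float64(0.0666), np.float64(0.1038), np.float64(0.0666)]
tray [[402.0, 203.0], [405.20001220703125, 202.6999969482422], [408.20001220703125, 239.8000030517578], [405.0, 240.10000610351562]] [[0.5087, -0.3498], [0.5096, -0.3594], [0.3998, -0.3682], [0.3989, -0.3586]] ctr [ 0.4543 -0.359 ] [np.float64(0.1102), np.float64(0.0096), np.float64(0.1102), np.float64(0.0096)]
```

View pics/crop1.png

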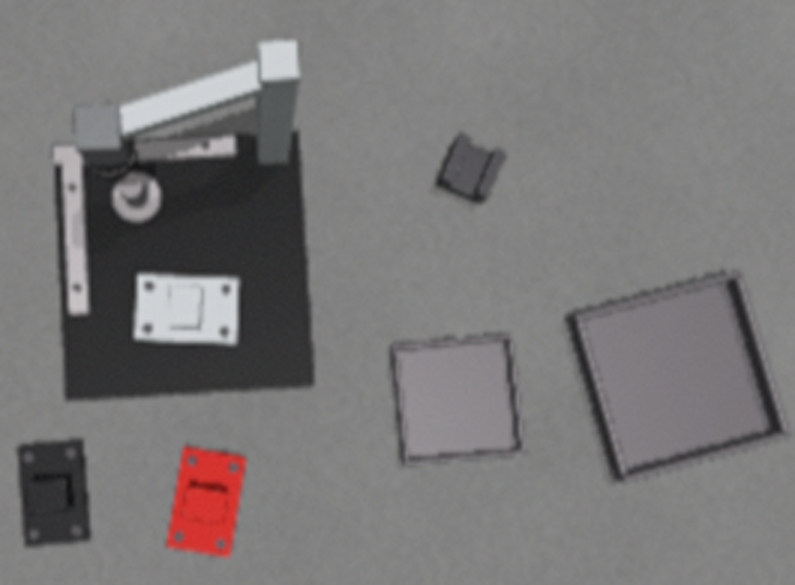

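The crop confirms the silver bracket on the stage at (186,307) and the small tray with corners (391,343), (508,335), (521,452) and (402,463). The master's foot is centred near (136,196) in the crop.

```bash
cat >> h.py <<'E'
SC=np.array([.5823,-.0309]);SY=.0715
def st(x,y):
    c,s=np.cos(SY),np.sin(SY);return SC+[c*x-s*y,s*x+c*y]
def goal(p,az,tilt):  # grasp point p, heading azimuth, tilt from down; camera on underside/back
    h=np.array([np.cos(az),np.sin(az),0]);z=h*np.sin(tilt)-np.array([0,0,1])*np.cos(tilt)
    y=np.array([-np.sin(az),np.cos(az),0])*-1
    y=np.array([np.sin(az),-np.cos(az),0]); y=-y
    x=np.cross(y,z);return np.array(p)+z*r.tcp_to_grasp,np.c_[x,y,z]
def plan(p,az,tilt,tcp=False):
    s=r.observe();A=R.from_quat(s['ee_rot']).as_matrix();t,G=goal(p,az,tilt)
    rv=R.from_matrix(A.T@G).as_rotvec()
    print("rot share",(rv/np.pi).round(4),"rows",np.abs(np.degrees(np.linalg.norm(rv))/10.7).round(2))
    d=t-s['eef_pos'];print("world d mm",(d*1e3).round(1),"dp(now axes)",(A.T@d/.03).round(3),"dp(after rot)",(G.T@d/.03).round(3))
    print("q",s['qpos'].round(3),"tcp",s['eef_pos'].round(4),"F",s['force'].round(1),"t",round(s['time_s'],2),"w",round(s['grip_width'],4),round(s['grip_force'],1),"z",A[:,2].round(3))
E
python3 - <<'E'
from h import *
c=cam("top");o=np.array([235,90])-.33
tr=ray(c,np.array([[391,343],[508,335],[521,452],[402,463]])/3+o,.025)
print("tray",tr[:,:2].round(4).tolist(),tr.mean(0).round(4))
m=ray(c,[np.array([136,196])/3+o],.027)[0];print("master",m.round(4),"nominal",st(.081,.071).round(4))
fc=np.r_[st(.105,.095),.035];print("corner px top",proj(c,fc))
im=cv2.imread("pics/scene0.png");s=cam("scene")
for n,P in dict(mtop=[*m[:2],.087],ctr=[*m[:2],.027],corner=[*st(.105,.095),.035],lens=[*st(.073,.045),.19],tray=[*tr.mean(0)[:2],.005]).items(): print(n,proj(s,P).round(1),proj(c,P).round(1))
b=np.array([[*st(x,y),.015] for x,y in((-.13,-.125),(-.13,.125),(.13,.125),(.13,-.125))])
print("stage corners scene",proj(s,b).round(1).tolist())
k=im[180:290,230:390];cv2.imwrite("pics/crop2.png",cv2.resize(k,None,fx=5,fy=5,interpolation=cv2.INTER_CUBIC))
plan([*m[:2],.067],-.6,.8)
E
```

```text
tray [[0.504, -0.2396], [0.5138, -0.3557], [0.3983, -0.3685], [0.3857, -0.2512]] [ 0.4505 -0.3037  0.025 ]
master [0.6473 0.0167 0.027 ] nominal [0.658  0.0457]
corner px top [[261.67474042 143.28435379]]
mtop [[296.5 237.5]] [[277.8 151. ]]
ctr [[297.1 251.4]] [[280. 155.]]
corner [[299.1 266.9]] [[261.7 143.3]]
lens [[294.3 212.8]] [[272.5 141.1]]
tray [[288.5 173.6]] [[385.3 222.4]]
stage corners scene [[310.0, 194.0], [364.9, 235.6], [299.5, 282.7], [246.1, 233.2]]
rot share [ 0.0186 -0.2542  0.0447] rows 4.35
world d mm [ 418.4 -485.4 -176.8] dp(now axes) [-19.612  -8.463   5.902] dp(after rot) [-10.156  -5.481  18.918]
q [ 1.034  0.351  1.652 -0.     1.139 -0.085] tcp [0.24   0.4946 0.2308] F [-0.3  0.2  0.1] t 0.1 w 0.0853 0.0 z [-0.001 -0.001 -1.   ]
```

View pics/crop2.png

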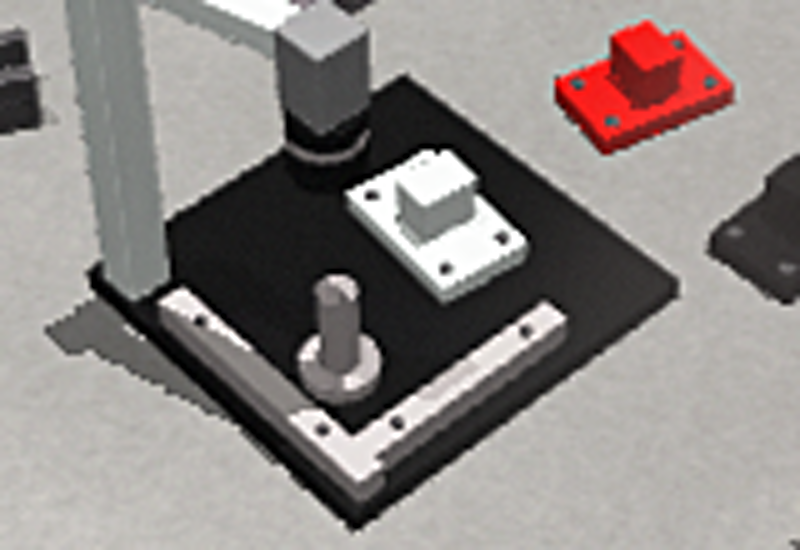

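Crop2 shows the master's stem top at (337,285), which is scene pixel (297,237). That agrees with the top-view estimate: it stands almost under the lens, with the bracket nearer the robot at (430,220). I'll rotate first, near the start pose.

Run:
```python
from h import *
plan([.6473,.0167,.072],-.6,.9)
```

```text
rot share [ 0.0209 -0.2859  0.0441] rows 4.88
world d mm [ 419.4 -486.1 -170.4] dp(now axes) [-19.654  -8.469   5.688] dp(after rot) [-8.41  -5.48  19.738]
q [ 1.034  0.351  1.652 -0.     1.139 -0.085] tcp [0.24   0.4946 0.2308] F [-0.3  0.2  0.1] t 0.1 w 0.0853 0.0 z [-0.001 -0.001 -1.   ]
```

```bash
python3 -m inch '{"dp":[[0,0,0],[0,0,0],[0,0,0],[0,0,0],[0,0,0]],"delta_rot":[[0.0042,-0.0572,0.0088],[0.0042,-0.0572,0.0088],[0.0042,-0.0572,0.0088],[0.0042,-0.0572,0.0088],[0.0042,-0.0572,0.0088]],"fingers":[1,1,1,1,1]}' 40 
python3 -m inch '{"dp":[[-0.5,-0.35,1],[-0.5,-0.35,1],[-0.5,-0.35,1],[-0.5,-0.35,1],[0,0,0]],"delta_rot":[[0,0,0],[0,0,0],[0,0,0],[0,0,0],[0,0,0]],"fingers":[1,1,1,1,1]}'
python3 - <<'E'
from h import *
plan([.6473,.0167,.072],-.6,.9)
E
```

```text
time_s: 0.72
eef_pos: [0.2397, 0.4952, 0.2316]
ee_rot: [0.266, 0.859, -0.128, 0.418]
force: [0.5, -0.5, 0.5]
grip_width: 0.0855
grip_force: 0.0
time_s: 1.35
eef_pos: [0.3253, 0.3843, 0.2032]
ee_rot: [0.267, 0.86, -0.13, 0.415]
force: [-0.1, 0.6, -0.1]
grip_width: 0.0852
grip_force: 0.0
rot share [-0.0007  0.0001 -0.0001] rows 0.01
world d mm [ 334.1 -375.9 -142.8] dp(now axes) [-6.376 -4.014 15.712] dp(after rot) [-6.381 -4.053 15.7  ]
q [ 1.184  0.48   1.824 -0.927  1.276  0.708] tcp [0.3253 0.3843 0.2032] F [-0.1  0.6 -0.1] t 1.35 w 0.0852 0.0 z [ 0.645 -0.444 -0.621]
```

```bash
python3 -m inch '{"dp":[[-0.53,-0.34,0.97],[-0.53,-0.34,0.97],[-0.53,-0.34,0.97],[-0.53,-0.34,0.97],[-0.53,-0.34,0.97]],"delta_rot":[[0,0,0],[0,0,0],[0,0,0],[0,0,0],[0,0,0]],"fingers":[1,1,1,1,1]}' 
python3 -m inch '{"dp":[[-0.53,-0.34,0.97],[-0.53,-0.34,0.97],[-0.53,-0.34,0.97],[-0.53,-0.34,0.97],[-0.53,-0.34,0.97]],"delta_rot":[[0,0,0],[0,0,0],[0,0,0],[0,0,0],[0,0,0]],"fingers":[1,1,1,1,1]}'
python3 -m inch '{"dp":[[-0.53,-0.33,0.97],[-0.53,-0.32,0.97],[0,0,0]],"delta_rot":[[0,0,0],[0,0,0],[0,0,0]],"fingers":[1,1,1]}'
python3 - <<'E'
from h import *
plan([.6473,.0167,.072],-.6,.9)
c=cam("wrist");cv2.imwrite("pics/w1.png",r.grab_frame("wrist"))
print(proj(c,[[.6473,.0167,.087],[.6473,.0167,.027]]))
E
```

```text
time_s: 1.98
eef_pos: [0.4315, 0.2518, 0.1755]
ee_rot: [0.266, 0.86, -0.128, 0.416]
force: [0.6, 0.5, 0.0]
grip_width: 0.0852
grip_force: 0.0
time_s: 2.6
eef_pos: [0.5379, 0.1174, 0.1473]
ee_rot: [0.266, 0.86, -0.128, 0.416]
force: [0.2, -0.2, 0.4]
grip_width: 0.0857
grip_force: 0.0
time_s: 2.98
eef_pos: [0.5831, 0.07, 0.144]
ee_rot: [0.27, 0.861, -0.132, 0.409]
force: [0.1, -0.5, 0.8]
grip_width: 0.0855
grip_force: 0.0
rot share [-0.0039 -0.0035 -0.0008] rows 0.09
world d mm [ 76.3 -61.5 -83.6] dp(now axes) [ 0.112 -0.205  4.288] dp(after rot) [ 0.16  -0.258  4.284]
q [ 0.325  0.489  2.023 -1.569  0.678  0.703] tcp [0.5831 0.07   0.144 ] F [ 0.1 -0.5  0.8] t 2.98 w 0.0855 0.0 z [ 0.634 -0.449 -0.63 ]
[[309.67845207 216.26071296]
 [310.91863108 148.55739695]]
```

View pics/w1.png

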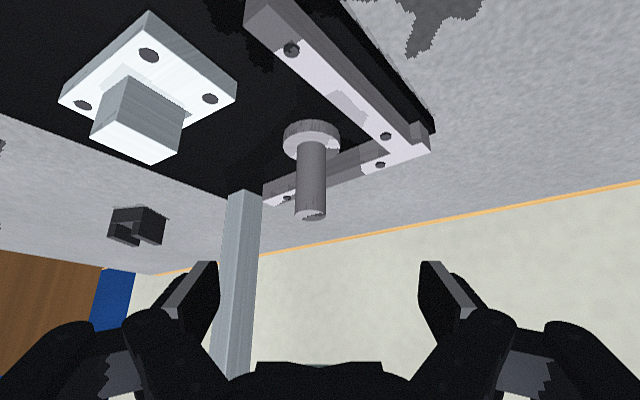

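The wrist view shows the stem at (312,180) with its top at (311,217), as predicted. Joint 4 has hit its limit (-1.57) though, so approaching from the left is out in this wrist branch. I'll fit a kinematic model to find a feasible branch.

```bash
cat > fk.py <<'E'
from h import *
from scipy.optimize import least_squares
D=[([1.03438556,.351173149,1.65235478,0,1.13906246,-.0845881],[.23995824,.49457663,.23081931]),
([1.184,.48,1.824,-.927,1.276,.708],[.3253,.3843,.2032]),([.325,.489,2.023,-1.569,.678,.703],[.5831,.07,.144])]
def E(s,a): return R.from_euler(s,a).as_matrix()
def fk(q,p):
    a,h,L1,L2,L3,e=p;A=E('z',q[0]);B=A@E('y',q[1]);C=A@E('y',q[1]+q[2]);F=C@E('z',q[3])@E('y',q[4])@E('z',q[5])
    return A@[a,0,h]+B@[0,0,L1]+C@[e,0,L2]+F@[0,0,L3],F
s=least_squares(lambda p:np.concatenate([fk(q,p)[0]-x for q,x in D]+[1e-3*(np.array(p)-[0,.35,.45,.45,.25,0])]),[0,.35,.45,.45,.25,0]);P=s.x
lo=np.array([-2.75,-.79,.01,-1.57,.07,-2.87]);hi=np.array([2.75,2.1,2.65,4.71,3.14,2.87])
Z0=None
def ik(p,az,tilt,up,seed):
    t,G=goal(p,az,tilt)
    if up: G=G@np.diag([-1,-1,1])
    f=lambda q:np.r_[fk(q,P)[0]-t,.3*R.from_matrix(G.T@fk(q,P)[1]@M).as_rotvec()]
    o=least_squares(f,np.clip(seed,lo+.01,hi-.01),bounds=(lo,hi));return o.x.round(2),round(np.linalg.norm(o.fun)*1e3,1)
x=R.from_quat([2.23994346e-01,9.74590316e-01,-4.75179466e-04,-1.51893110e-04]).as_matrix()
M=fk(D[0][0],P)[1].T@x
E
python3 - <<'E'
from fk import *
print(P.round(4),s.cost,[((fk(q,P)[0]-x)*1e3).round(1) for q,x in D]);print(M.round(3))
q=D[2][0];print((R.from_quat(r.observe()['ee_rot']).as_matrix()-fk(q,P)[1]@M).round(3).max())
for n,p in dict(master=[.6473,.0167,.07],pre=[.55,.01,.11],brS=[.535,-.036,.055],brH=[*st(.073,.045),.055],tray=[.45,-.3037,.06]).items():
  for az in (-.4,0.07):
    for tilt in (.9,1.15):
      for up in(0,1):
        print(n,az,tilt,"up" if up else "dn",ik(p,az,tilt,up,[.03,.6,1.8,3.1,.4,-1.6 if up else 1.5]))
E
```

```text
[ 0.2291  0.5289 -0.0823  0.324   0.1996 -0.1243] 0.001120973095594107 [array([ 39.5, -24.5,  -1.9]), array([-2.3,  3.9,  4.2]), array([-0.1, -5.7, -2.3])]
[[ 0. -1.  0.]
 [ 1.  0. -0.]
 [ 0.  0.  1.]]
-0.0
master -0.4 0.9 dn (array([ 0.13, -0.  ,  2.65,  4.02,  0.49,  1.1 ]), np.float64(46.2))
master -0.4 0.9 up (array([ 0.13, -0.  ,  2.65,  4.02,  0.49, -2.04]), np.float64(46.2))
master -0.4 1.15 dn (array([0.14, 0.07, 2.65, 3.83, 0.74, 1.29]), np.float64(61.5))
master -0.4 1.15 up (array([ 0.14,  0.07,  2.65,  3.83,  0.74, -1.85]), np.float64(61.5))
master 0.07 0.9 dn (array([0.01, 0.02, 2.65, 3.04, 0.42, 1.63]), np.float64(37.4))
master 0.07 0.9 up (array([ 0.01,  0.02,  2.65,  3.04,  0.42, -1.51]), np.float64(37.4))
master 0.07 1.15 dn (array([0.01, 0.1 , 2.65, 3.07, 0.71, 1.6 ]), np.float64(52.4))
master 0.07 1.15 up (array([ 0.01,  0.1 ,  2.65,  3.07,  0.71, -1.54]), np.float64(52.4))
pre -0.4 0.9 dn (array([0.15, 0.69, 2.02, 4.01, 0.57, 1.15]), np.float64(0.0))
pre -0.4 0.9 up (array([ 0.15,  0.69,  2.02,  4.01,  0.57, -1.99]), np.float64(0.0))
pre -0.4 1.15 dn (array([0.18, 
[... 1810 characters left out ...]
.7))
tray -0.4 0.9 dn (array([-0.66,  0.37,  2.5 ,  2.8 ,  0.64,  1.68]), np.float64(0.0))
tray -0.4 0.9 up (array([-0.66,  0.37,  2.5 ,  2.8 ,  0.64, -1.46]), np.float64(0.0))
tray -0.4 1.15 dn (array([-0.67,  0.33,  2.65,  2.84,  0.97,  1.62]), np.float64(16.2))
tray -0.4 1.15 up (array([-0.67,  0.33,  2.65,  2.84,  0.97, -1.52]), np.float64(16.2))
tray 0.07 0.9 dn (array([-0.79,  0.17,  2.65,  2.03,  0.71,  1.94]), np.float64(7.9))
tray 0.07 0.9 up (array([-0.79,  0.17,  2.65,  2.03,  0.71, -1.2 ]), np.float64(7.9))
tray 0.07 1.15 dn (array([-0.82,  0.24,  2.65,  2.15,  0.96,  1.8 ]), np.float64(31.4))
tray 0.07 1.15 up (array([-0.82,  0.24,  2.65,  2.15,  0.96, -1.34]), np.float64(31.4))
```

```bash
cat >> h.py <<'E'
def log():
    s=r.observe();open('log.txt','a').write(repr((s['qpos'].tolist(),s['eef_pos'].tolist()))+"\n")
E
L="python3 -c 'from h import *;log()'"
python3 -c 'from h import *;log()'
python3 -m inch '{"dp":[[0,0,-1],[0,0,-1],[0,0,-1],[0,0,-1],[0,0,-1]],"delta_rot":[[0,0,0],[0,0,0],[0,0,0],[0,0,0],[0,0,0]],"fingers":[1,1,1,1,1]}' >/dev/null; eval $L
python3 -m inch '{"dp":[[0,0,-0.3],[0,0,-0.3],[0,0,-0.3],[0,0,-0.3],[0,0,-0.3]],"delta_rot":[[0,0.057,0],[0,0.057,0],[0,0.057,0],[0,0.057,0],[0,0.057,0]],"fingers":[1,1,1,1,1]}'; eval $L
python3 -m inch '{"dp":[[0.4,0,0],[0.4,0,0],[0,0,0]],"delta_rot":[[0,0,-0.05],[0,0,-0.05],[0,0,0]],"fingers":[1,1,1]}'; eval $L
python3 - <<'E'
t=open('fk.py').read()
t=t.replace("a,h,L1,L2,L3,e=p","a,h,L1,L2,L3,e,b=p").replace("C@[e,0,L2]","C@[e,b,L2]").replace(".25,0]",".25,0,.046]")
t=t.replace("def E(","D=D[:1]+[eval(l) for l in open('log.txt')]\ndef E(")
open('fk.py','w').write(t)
E
python3 - <<'E'
from fk import *
print(P.round(4),[((fk(q,P)[0]-x)*1e3).round(1) for q,x in D],np.round(D[-1],3) if 0 else D[-1])
E
```

```text
time_s: 4.28
eef_pos: [0.4678, 0.1505, 0.2741]
ee_rot: [0.301, 0.953, -0.009, 0.01]
force: [0.1, 0.6, -0.3]
grip_width: 0.0853
grip_force: 0.0
time_s: 4.65
eef_pos: [0.4471, 0.1621, 0.2723]
ee_rot: [0.149, 0.989, -0.013, 0.011]
force: [0.4, -0.3, 0.6]
grip_width: 0.0855
grip_force: 0.0
[0.     0.2587 0.4873 0.4378 0.2649 0.0407 0.0465] [array([-0., -0.,  0.]), array([-0., -0.,  0.]), array([ 0.,  0., -0.]), array([ 0., -0.,  0.]), array([ 0.,  0., -0.])] ([0.2679649533188299, 0.1674288443558117, 1.7882727205895874, -0.035069566918623354, 1.1772886398592248, -0.9899970251395084], [0.44707108243836885, 0.16207692653014624, 0.2723315841264401])
```

The model now fits exactly. Next I check which branches are feasible.

Run:
```python
from fk import *
for n,p in dict(master=[.6473,.0167,.07],pre=[.55,.01,.11],brS=[.535,-.036,.055],brH=[*st(.073,.045),.055],tray=[.45,-.3037,.06]).items():
  for az in (-.4,0.07):
    for tilt in (.9,1.15):
      print(n,az,tilt,"up",ik(p,az,tilt,1,[.03,.6,1.8,3.1,.4,-1.6]))
print("dn left seed -1.5")
for p in ([.6473,.0167,.07],[.55,.08,.15]):
  for az in(-1.2,-.9,-.6): 
    for t in (.6,.75): print(az,t,ik(p,az,t,0,[.2,.6,1.9,-1.4,.6,.7]))
for p in ([.535,-.036,.055],[.45,-.3037,.06]): print("small tilt",ik(p,.0,.1,0,[.0,.5,1.9,0,.7,-1.5]),ik(p,.0,.3,0,[.0,.5,1.9,0,.7,-1.5]))
```

```text
master -0.4 0.9 up (array([ 0.1 ,  0.7 ,  1.97,  3.99,  0.52, -2.02]), np.float64(0.0))
master -0.4 1.15 up (array([ 0.13,  0.8 ,  2.02,  3.78,  0.88, -1.78]), np.float64(0.0))
master 0.07 0.9 up (array([-0.1 ,  0.68,  2.03,  2.86,  0.48, -1.42]), np.float64(0.0))
master 0.07 1.15 up (array([-0.11,  0.78,  2.09,  2.93,  0.89, -1.51]), np.float64(0.0))
pre -0.4 0.9 up (array([ 0.1 ,  0.52,  2.21,  3.92,  0.57, -1.93]), np.float64(0.0))
pre -0.4 1.15 up (array([ 0.15,  0.65,  2.26,  3.76,  0.96, -1.71]), np.float64(0.0))
pre 0.07 0.9 up (array([-0.14,  0.5 ,  2.27,  2.82,  0.54, -1.42]), np.float64(0.0))
pre 0.07 1.15 up (array([-0.16,  0.64,  2.34,  2.89,  0.99, -1.53]), np.float64(0.0))
brS -0.4 0.9 up (array([-0.02,  0.66,  2.26,  3.61,  0.69, -1.7 ]), np.float64(0.0))
brS -0.4 1.15 up (array([ 0.02,  0.81,  2.29,  3.56,  1.12, -1.59]), np.float64(0.0))
brS 0.07 0.9 up (array([-0.28,  0.65,  2.29,  2.72,  0.72, -1.47]), np.float64(0.0))
brS 0.07 1.15 up (array([-0.31,  0.81,  2.33,  2.76,  1.15, -1.57]), np.float64(0.0))
brH -0.4 0.9 up (array([ 0.1 ,  0.74,  1.95,  3.97,  0.54, -1.
[... 1183 characters left out ...]
t64(0.0))
-1.2 0.75 (array([ 0.36,  0.57,  1.79, -0.93,  1.02,  0.6 ]), np.float64(0.0))
-0.9 0.6 (array([ 0.29,  0.47,  1.89, -0.88,  0.75,  0.28]), np.float64(0.0))
-0.9 0.75 (array([ 0.35,  0.5 ,  1.92, -1.11,  0.81,  0.52]), np.float64(0.0))
-0.6 0.6 (array([ 0.25,  0.42,  1.99, -0.99,  0.53,  0.1 ]), np.float64(0.0))
-0.6 0.75 (array([ 0.3 ,  0.44,  2.04, -1.36,  0.58,  0.49]), np.float64(0.0))
small tilt (array([-0.16,  0.58,  1.88,  0.03,  0.58, -1.76]), np.float64(0.0)) (array([-0.18,  0.54,  2.01,  0.18,  0.3 , -1.91]), np.float64(0.0))
small tilt (array([-0.71,  0.58,  1.85,  0.11,  0.63, -2.37]), np.float64(0.0)) (array([-0.77,  0.56,  1.96,  0.48,  0.46, -2.76]), np.float64(0.0))
```

Run:
```python
from fk import *
q0=r.observe()['qpos'];q1,e=ik([.46,.0,.22],-.2,1.15,1,[.03,.6,2.2,3.3,.9,-1.6]);print(q1,e)
N=20
pre=fk(q0,P);
for i in range(1,N+1):
    q=q0+(q1-q0)*i/N;c=fk(q,P);A=pre[1]@M;B=c[1]@M
    rv=R.from_matrix(A.T@B).as_rotvec();dp=A.T@(c[0]-pre[0])/.03
    print(dp.round(2).tolist(),(rv/np.pi).round(4).tolist(),"deg",np.degrees(np.linalg.norm(rv)).round(1),c[0].round(3));pre=c
```

```text
[-0.01  0.2   2.52  3.4   0.74 -1.69] 0.0
[0.91, 0.83, 0.39] [-0.0396, 0.0309, 0.0154] deg 9.5 [0.428 0.193 0.259]
[0.79, 0.77, 0.35] [-0.0401, 0.0281, 0.0183] deg 9.4 [0.414 0.224 0.253]
[0.66, 0.72, 0.3] [-0.0405, 0.025, 0.0209] deg 9.4 [0.404 0.253 0.252]
[0.53, 0.68, 0.24] [-0.0409, 0.0216, 0.0233] deg 9.3 [0.399 0.279 0.256]
[0.39, 0.65, 0.17] [-0.0413, 0.0181, 0.0255] deg 9.3 [0.4   0.302 0.264]
[0.26, 0.63, 0.1] [-0.0415, 0.0144, 0.0273] deg 9.3 [0.405 0.319 0.274]
[0.12, 0.62, 0.02] [-0.0418, 0.0107, 0.0288] deg 9.3 [0.415 0.33  0.286]
[-0.01, 0.62, -0.06] [-0.0419, 0.007, 0.03] deg 9.4 [0.429 0.335 0.297]
[-0.14, 0.63, -0.13] [-0.042, 0.0034, 0.0309] deg 9.4 [0.446 0.333 0.308]
[-0.26, 0.66, -0.21] [-0.042, -0.0002, 0.0315] deg 9.5 [0.464 0.324 0.316]
[-0.38, 0.69, -0.28] [-0.042, -0.0036, 0.0318] deg 9.5 [0.483 0.309 0.322]
[-0.49, 0.73, -0.34] [-0.042, -0.0068, 0.0319] deg 9.6 [0.501 0.287 0.324]
[-0.59, 0.78, -0.39] [-0.0419, -0.0098, 0.0318] deg 9.6 [0.517 0.26  0.322]
[-0.69, 0.83, -0.44] [-0.0418, -0.0125, 0.0315] deg 9.7 [0.529 0.227 0.317]
[-0.78, 0.89, -0.47] [-0.0416, -0.015, 0.0312] deg 9.7 [0.536 0.191 0.307]
[-0.85, 0.96, -0.49] [-0.0415, -0.0172, 0.0307] deg 9.8 [0.537 0.152 0.293]
[-0.92, 1.03, -0.5] [-0.0413, -0.0191, 0.0303] deg 9.8 [0.532 0.112 0.276]
[-0.97, 1.09, -0.5] [-0.0412, -0.0206, 0.0298] deg 9.9 [0.521 0.072 0.257]
[-1.01, 1.16, -0.49] [-0.041, -0.0219, 0.0294] deg 9.9 [0.502 0.033 0.235]
[-1.03, 1.22, -0.47] [-0.0408, -0.0229, 0.0291] deg 9.9 [ 0.476 -0.004  0.212]
```

```bash
python3 -m inch '{"dp":[[0.91,0.83,0.39],[0.79,0.77,0.35],[0.66,0.72,0.3],[0.53,0.68,0.24],[0.39,0.65,0.17]],"delta_rot":[[-0.0396,0.0309,0.0154],[-0.04,0.028,0.0183],[-0.0405,0.025,0.021],[-0.041,0.0216,0.0233],[-0.0413,0.018,0.0255]],"fingers":[1,1,1,1,1]}' >/dev/null
python3 -m inch '{"dp":[[0.26,0.63,0.1],[0.12,0.62,0.02],[-0.01,0.62,-0.06],[-0.14,0.63,-0.13],[-0.26,0.66,-0.21]],"delta_rot":[[-0.0415,0.0144,0.0273],[-0.0418,0.0107,0.0288],[-0.042,0.007,0.03],[-0.042,0.0034,0.031],[-0.042,0,0.0315]],"fingers":[1,1,1,1,1]}' >/dev/null
python3 -m inch '{"dp":[[-0.38,0.69,-0.28],[-0.49,0.73,-0.34],[-0.59,0.78,-0.39],[-0.69,0.83,-0.44],[-0.78,0.89,-0.47]],"delta_rot":[[-0.042,-0.0036,0.0318],[-0.042,-0.0068,0.0319],[-0.042,-0.0098,0.0318],[-0.0418,-0.0125,0.0315],[-0.0416,-0.015,0.0312]],"fingers":[1,1,1,1,1]}'
python3 - <<'E'
from fk import *
q=r.observe()['qpos'];print(q.round(3))
t,G=goal([.46,0,.22],-.2,1.15);G=G@np.diag([-1,-1,1]);A=R.from_quat(r.observe()['ee_rot']).as_matrix()
print("rot",(R.from_matrix(A.T@G).as_rotvec()/np.pi).round(4),"dp now",(A.T@(t-r.observe()['eef_pos'])/.03).round(2))
E
```

```text
time_s: 6.52
eef_pos: [0.5364, 0.1887, 0.3068]
ee_rot: [0.712, 0.291, 0.635, -0.072]
force: [0.1, 0.2, -0.4]
grip_width: 0.0852
grip_force: 0.0
[ 0.056  0.192  2.338  2.546  0.851 -1.512]
rot [-0.2028 -0.1018  0.1503] dp now [-5.09  3.41 -4.16]
```

```bash
python3 -m inch '{"dp":[[-0.85,0.96,-0.49],[-0.92,1,-0.5],[-0.97,1,-0.5],[-1,1,-0.49],[-1,1,-0.47]],"delta_rot":[[-0.0415,-0.0172,0.0307],[-0.0413,-0.019,0.0303],[-0.0412,-0.0206,0.0298],[-0.041,-0.022,0.0294],[-0.0408,-0.023,0.029]],"fingers":[1,1,1,1,1]}' >/dev/null
cat >> h.py <<'E'
_g=goal
def goal(p,az,tilt):
    t,G=_g(p,az,tilt);return t,G@np.diag([-1,-1,1])
E
sed -i 's/if up: G/if not up: G/' fk.py
python3 - <<'E'
from h import *
plan([.6473,.0167,.070],-.25,1.15)
p=np.array([.6473,.0167,.070]);z=goal(p,-.25,1.15)[1][:,2];print(p-.11*z);plan(p-.11*z,-.25,1.15)
E
```

```text
rot share [-0.0128 -0.0002  0.0053] rows 0.23
world d mm [ 188.7    3.8 -149.2] dp(now axes) [-2.044 -1.406  7.626] dp(after rot) [-2.064 -1.679  7.565]
q [ 0.048  0.205  2.516  3.486  0.747 -1.721] tcp [0.4752 0.0087 0.2116] F [-0.  -0.7  0.1] t 7.15 w 0.0856 0.0 z [ 0.894 -0.187 -0.408]
[0.55001728 0.04154036 0.11493362]
rot share [-0.0128 -0.0002  0.0053] rows 0.23
world d mm [  91.4   28.6 -104.3] dp(now axes) [-2.04  -1.554  3.962] dp(after rot) [-2.064 -1.679  3.899]
q [ 0.048  0.205  2.516  3.486  0.747 -1.721] tcp [0.4752 0.0087 0.2116] F [-0.  -0.7  0.1] t 7.15 w 0.0856 0.0 z [ 0.894 -0.187 -0.408]
```

```bash
python3 -m inch '{"dp":[[0,0,0],[-0.52,-0.42,0.97],[-0.52,-0.42,0.97],[-0.51,-0.42,0.97],[-0.51,-0.42,0.97]],"delta_rot":[[-0.0128,0,0.0053],[0,0,0],[0,0,0],[0,0,0],[0,0,0]],"fingers":[1,1,1,1,1]}'
python3 - <<'E'
from h import *
plan([.6473,.0167,.070],-.25,1.15)
c=cam("wrist");im=r.grab_frame("wrist");cv2.imwrite("pics/w2.png",im)
print(proj(c,[[.6473,.0167,.087],[.6473,.0167,.027]]))
E
```

```text
time_s: 7.78
eef_pos: [0.5677, 0.0391, 0.1072]
ee_rot: [0.832, -0.102, 0.541, 0.067]
force: [0.9, -0.3, 0.5]
grip_width: 0.0854
grip_force: 0.0
rot share [-0.0015 -0.001   0.001 ] rows 0.04
world d mm [ 96.1 -26.6 -44.8] dp(now axes) [-0.019  0.084  3.643] dp(after rot) [-0.007  0.067  3.644]
q [ 0.151  0.635  2.289  3.588  0.955 -1.674] tcp [0.5677 0.0391 0.1072] F [ 0.9 -0.3  0.5] t 7.78 w 0.0854 0.0 z [ 0.887 -0.221 -0.406]
[[322.64585939 190.54774889]
 [321.93436238 249.52292385]]
```

View pics/w2.png

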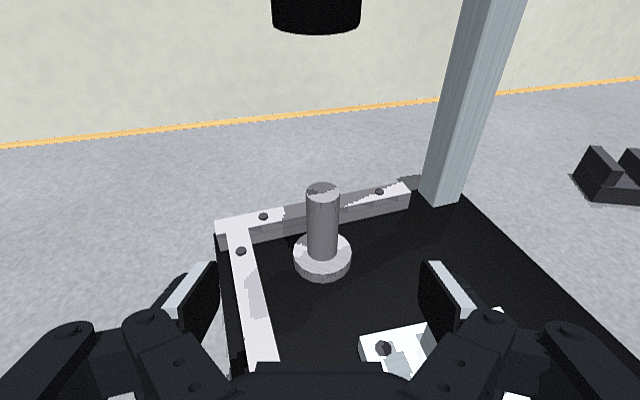

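The stem top is at (322,190), exactly as predicted, and the lens at (316,15) stays clear. Approaching and gripping.

```bash
python3 -m inch '{"dp":[[0,0.04,0.9],[0,0.04,0.9],[0,0,0.9],[0,0,0.9],[0,0,0]],"delta_rot":[[0,0,0],[0,0,0],[0,0,0],[0,0,0],[0,0,0]],"fingers":[1,1,1,1,1]}' 40
python3 -m inch '{"dp":[[0,0,0],[0,0,0],[0,0,0],[0,0,0],[0,0,0]],"delta_rot":[[0,0,0],[0,0,0],[0,0,0],[0,0,0],[0,0,0]],"fingers":[0,0,0,0,0]}' 40
python3 -m inch '{"dp":[[0,0,0],[0,0,0],[0,0,0]],"delta_rot":[[0,0,0],[0,0,0],[0,0,0]],"fingers":[0,0,0]}' 40
python3 - <<'E'
from h import *
plan([.6473,.0167,.110],-.25,1.15)
E
```

```text
time_s: 8.45
eef_pos: [0.6626, 0.0118, 0.0644]
ee_rot: [0.832, -0.102, 0.541, 0.067]
force: [-0.7, -0.6, 0.1]
grip_width: 0.0852
grip_force: 0.0
time_s: 9.07
eef_pos: [0.6618, 0.012, 0.0646]
ee_rot: [0.832, -0.1, 0.541, 0.068]
force: [-1.6, 1.4, 3.7]
grip_width: 0.0224
grip_force: 40.1
time_s: 9.45
eef_pos: [0.6619, 0.0119, 0.0646]
ee_rot: [0.832, -0.1, 0.541, 0.068]
force: [-3.3, 2.9, 4.4]
grip_width: 0.0224
grip_force: 40.4
rot share [-0.0013 -0.001   0.0022] rows 0.05
world d mm [ 1.9  0.5 37.8] dp(now axes) [ 1.174 -0.027 -0.458] dp(after rot) [ 1.173 -0.033 -0.462]
q [ 0.057  0.785  2.067  3.502  0.88  -1.686] tcp [0.6619 0.0119 0.0646] F [-3.3  2.9  4.4] t 9.45 w 0.0224 40.4 z [ 0.887 -0.222 -0.405]
```

```bash
python3 -m inch '{"dp":[[0.2,0,-0.09],[0.35,0,-0.16],[0.45,0,-0.2],[0,0,-0.6],[0,0,-0.9]],"delta_rot":[[0,0,0],[0,0,0],[0,0,0],[0,0,0],[0,0,0]],"fingers":[0,0,0,0,0]}' 40
python3 -m inch '{"dp":[[0,0,-0.9],[0,0,-0.9],[0,0,-0.9],[0.5,0,-0.9],[0.5,0,0]],"delta_rot":[[0,0,0],[0,0,0],[0,0,0],[0,0,0],[0,0,0]],"fingers":[0,0,0,0,0]}' 40
python3 - <<'E'
from h import *
s=r.observe();A=R.from_quat(s['ee_rot']).as_matrix()
plan([.45,0,.2],-.25,1.15)
print((A.T@(np.array([.465,-.3085,.125])-s['eef_pos'])/.03).round(2))
E
```

```text
time_s: 10.07
eef_pos: [0.6216, 0.0219, 0.1168]
ee_rot: [0.832, -0.101, 0.541, 0.068]
force: [0.3, 0.6, -4.1]
grip_width: 0.022
grip_force: 39.9
time_s: 10.7
eef_pos: [0.5367, 0.0437, 0.1881]
ee_rot: [0.833, -0.1, 0.541, 0.068]
force: [0.4, -0.4, -3.9]
grip_width: 0.0222
grip_force: 40.1
rot share [-0.0016 -0.0008  0.0022] rows 0.05
world d mm [-70.1 -47.9   4.2] dp(now axes) [-0.646  2.113 -1.776] dp(after rot) [-0.635  2.127 -1.764]
q [ 0.18   0.37   2.357  3.703  0.786 -1.812] tcp [0.5367 0.0437 0.1881] F [ 0.4 -0.4 -3.9] t 10.7 w 0.0222 40.1 z [ 0.887 -0.221 -0.406]
[-1.77 11.96  1.33]
```

```bash
python3 -m inch '{"dp":[[0,0.5,0],[-0.1,0.9,0.1],[-0.15,0.95,0.1],[-0.15,0.95,0.1],[-0.15,0.95,0.1]],"delta_rot":[[0,0,0],[0,0,0],[0,0,0],[0,0,0],[0,0,0]],"fingers":[0,0,0,0,0]}' >/dev/null
python3 -m inch '{"dp":[[-0.15,0.95,0.1],[-0.15,0.95,0.1],[-0.15,0.95,0.1],[-0.15,0.95,0.1],[-0.15,0.95,0.1]],"delta_rot":[[0,0,0],[0,0,0],[0,0,0],[0,0,0],[0,0,0]],"fingers":[0,0,0,0,0]}' >/dev/null
python3 -m inch '{"dp":[[-0.15,0.95,0.1],[-0.15,0.95,0.1],[-0.1,0.9,0.1],[0,0.5,0.1],[0,0,0]],"delta_rot":[[0,0,0],[0,0,0],[0,0,0],[0,0,0],[0,0,0]],"fingers":[0,0,0,0,0]}'
python3 - <<'E'
from h import *
s=r.observe();A=R.from_quat(s['ee_rot']).as_matrix();print(s['qpos'].round(2))
print((A.T@(np.array([.465,-.3085,.060])-s['eef_pos'])/.03).round(3),((np.array([.465,-.3085,.0546])-s['eef_pos'])*1e3).round(1))
c=cam("top");print(proj(c,[[.4505,-.3037,.005]]))
E
```

```text
time_s: 12.58
eef_pos: [0.4632, -0.32, 0.127]
ee_rot: [0.832, -0.101, 0.541, 0.07]
force: [-0.2, 0.8, -3.6]
grip_width: 0.0219
grip_force: 39.9
[-0.99  0.58  2.29  2.3   0.96 -1.36]
[-2.052 -0.402  0.871] [  1.8  11.5 -72.4]
[[385.30922946 222.4171426 ]]
```

```bash
python3 -m inch '{"dp":[[-0.41,-0.1,0.17],[-0.5,-0.1,0.21],[-0.5,-0.1,0.21],[-0.4,-0.1,0.17],[-0.24,0,0.11]],"delta_rot":[[0,0,0],[0,0,0],[0,0,0],[0,0,0],[0,0,0]],"fingers":[0,0,0,0,0]}' 
python3 -m inch '{"dp":[[0,0,0],[-0.05,0,0.022],[-0.05,0,0.022]],"delta_rot":[[0,0,0],[0,0,0],[0,0,0]],"fingers":[0,0,0]}' 
python3 -m inch '{"dp":[[-0.03,0,0.013],[0,0,0]],"delta_rot":[[0,0,0],[0,0,0]],"fingers":[0,0]}'
```

```text
time_s: 13.2
eef_pos: [0.4652, -0.3063, 0.0591]
ee_rot: [0.833, -0.1, 0.54, 0.068]
force: [0.4, 0.3, -3.3]
grip_width: 0.022
grip_force: 40.0
time_s: 13.58
eef_pos: [0.4652, -0.3073, 0.0564]
ee_rot: [0.832, -0.1, 0.541, 0.069]
force: [-0.6, -0.3, -3.3]
grip_width: 0.0226
grip_force: 40.0
time_s: 13.82
eef_pos: [0.4651, -0.3072, 0.055]
ee_rot: [0.832, -0.101, 0.541, 0.068]
force: [-0.2, 0.2, -4.0]
grip_width: 0.0222
grip_force: 40.0
```

```bash
python3 -m inch '{"dp":[[-0.03,0,0.013],[0,0,0]],"delta_rot":[[0,0,0],[0,0,0]],"fingers":[0,0]}'|grep -E "pos|force:"
python3 -m inch '{"dp":[[-0.02,0,0.009],[0,0,0]],"delta_rot":[[0,0,0],[0,0,0]],"fingers":[0,0]}'|grep -E "pos|force:"
python3 -m inch '{"dp":[[-0.02,0,0.009],[0,0,0]],"delta_rot":[[0,0,0],[0,0,0]],"fingers":[0,0]}'|grep -E "pos|force:"
```

```text
eef_pos: [0.4652, -0.3072, 0.0546]
force: [-1.0, 1.4, 4.0]
grip_force: 40.4
eef_pos: [0.4654, -0.3072, 0.0545]
force: [-3.9, 4.0, 11.2]
grip_force: 40.9
eef_pos: [0.4655, -0.3072, 0.0545]
force: [-7.1, 4.0, 16.5]
grip_force: 41.4
```

```bash
python3 -m inch '{"dp":[[0.03,0,-0.013],[0,0,0],[0,0,0],[0,0,0],[0,0,0]],"delta_rot":[[0,0,0],[0,0,0],[0,0,0],[0,0,0],[0,0,0]],"fingers":[0,0.4,0.8,1,1]}'
python3 -m inch '{"dp":[[0,0,0],[0,0,-0.3],[0,0,-0.9],[0,0,-0.9],[0,0,-0.9]],"delta_rot":[[0,0,0],[0,0,0],[0,0,0],[0,0,0],[0,0,0]],"fingers":[1,1,1,1,1]}'
python3 -m inch '{"dp":[[0.5,0,-0.5],[0.5,0,0]],"delta_rot":[[0,0,0],[0,0,0]],"fingers":[1,1]}'
python3 - <<'E'
from h import *
s=r.observe();A=R.from_quat(s['ee_rot']).as_matrix();print(s['qpos'].round(2))
a=r.grab_frame("top");b=r.grab_frame("wrist")
cv2.imwrite("pics/t2.png",np.hstack([cv2.resize(a[120:290,240:430],None,fx=2.1,fy=2.1),cv2.resize(b,None,fx=.6,fy=.6)[:240].copy() if 0 else cv2.copyMakeBorder(cv2.resize(b,None,fx=.6,fy=.6),0,357-240,0,0,cv2.BORDER_CONSTANT)]))
plan([.5351,-.0361,.055],.0,1.15)
print((proj(cam("top"),[[.4505,-.3037,.077]])-[240,120])*2.1)
E
```

```text
time_s: 15.2
eef_pos: [0.4651, -0.3072, 0.0536]
ee_rot: [0.832, -0.101, 0.541, 0.068]
force: [-0.7, -0.1, -1.2]
grip_width: 0.0849
grip_force: 0.0
time_s: 15.82
eef_pos: [0.3843, -0.2865, 0.0908]
ee_rot: [0.832, -0.101, 0.541, 0.068]
force: [0.5, -0.1, -0.4]
grip_width: 0.0851
grip_force: 0.0
time_s: 16.08
eef_pos: [0.3827, -0.2865, 0.1243]
ee_rot: [0.832, -0.102, 0.54, 0.068]
force: [-0.1, -0.4, 0.2]
grip_width: 0.0855
grip_force: 0.0
[-1.17  0.56  2.47  2.18  1.09 -1.47]
rot share [ 0.0718 -0.0011 -0.0296] rows 1.31
world d mm [168.4 250.7 -77.7] dp(now axes) [-0.923 -9.482  4.158] dp(after rot) [-0.071 -8.357  6.181]
q [-1.163  0.559  2.468  2.18   1.087 -1.476] tcp [ 0.3838 -0.2868  0.125 ] F [-1.   0.4  0.1] t 16.18 w 0.0853 0.0 z [ 0.887 -0.223 -0.404]
[[314.48481121 214.39211675]]
```

View pics/t2.png

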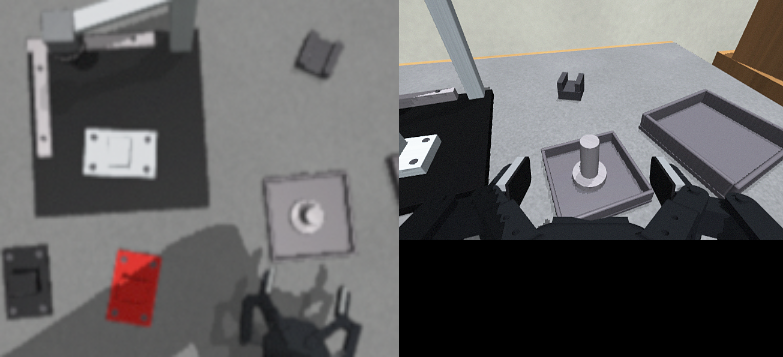

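The master stands upright in the middle of the tray, at (307,214) in the left panel and (590,160) in the right. The bracket at (120,152) hasn't moved.

```bash
python3 -m inch '{"dp":[[0.3,-0.8,0],[0,-0.9,0],[0,-0.9,0],[0,-0.9,0],[0,-0.9,0]],"delta_rot":[[0.033,0,-0.0135],[0.033,0,-0.0135],[0,0,0],[0,0,0],[0,0,0]],"fingers":[1,1,1,1,1]}'
python3 - <<'E'
from h import *
p=np.array([.5351,-.0361,.055]);z=goal(p,-.026,1.15)[1][:,2];plan(p-.12*z,-.026,1.15)
E
```

```text
time_s: 16.8
eef_pos: [0.3979, -0.1555, 0.1317]
ee_rot: [0.839, -0.009, 0.545, 0.005]
force: [0.8, 0.1, -0.4]
grip_width: 0.0852
grip_force: 0.0
rot share [-0.002  -0.0006  0.0002] rows 0.04
world d mm [ 44.8 121.8 -35.3] dp(now axes) [-0.508 -4.088  1.77 ] dp(after rot) [-0.507 -4.099  1.745]
q [-0.985  0.537  2.597  2.173  1.147 -1.561] tcp [ 0.3979 -0.1555  0.1317] F [ 0.8  0.1 -0.4] t 16.8 w 0.0852 0.0 z [ 0.913 -0.017 -0.407]
```

```bash
python3 -m inch '{"dp":[[-0.1,-0.8,0.35],[-0.1,-0.8,0.35],[-0.1,-0.8,0.35],[-0.1,-0.8,0.35],[-0.1,-0.88,0.35]],"delta_rot":[[0,0,0],[0,0,0],[0,0,0],[0,0,0],[0,0,0]],"fingers":[1,1,1,1,1]}'
python3 - <<'E'
from h import *
p=np.array([.5351,-.0361,.055]);plan(p,-.026,1.15)
c=cam("wrist");im=r.grab_frame("wrist");cv2.imwrite("pics/w3.png",im)
cy,sy=np.cos(-.026),np.sin(-.026);B=lambda x,y,z:[p[0]+cy*x-sy*y,p[1]+sy*x+cy*y,z+.015]
print("boss top",proj(c,[B(x,y,.05) for x,y in((-.02,.015),(.02,.015),(.02,-.015),(-.02,-.015))]).round(0).tolist())
print("base top",proj(c,[B(x,y,.016) for x,y in((.032,.05),(.032,-.05))]).round(0).tolist())
print("corner, left fence end, far fence end (tops, inner)",proj(c,[[*st(x,y),.035] for x,y in((.105,.095),(-.045,.095),(.105,-.059))]).round(0).tolist())
E
```

```text
time_s: 17.42
eef_pos: [0.4424, -0.0343, 0.0964]
ee_rot: [0.839, -0.009, 0.544, 0.005]
force: [0.3, -1.2, 0.3]
grip_width: 0.0857
grip_force: 0.0
rot share [-0.0018 -0.0004  0.0004] rows 0.03
world d mm [109.8  -2.3 -49. ] dp(now axes) [-1.000e-03  4.000e-03  4.007e+00] dp(after rot) [ 4.000e-03 -1.900e-02  4.007e+00]
q [-0.378  0.715  2.616  2.806  1.329 -1.638] tcp [ 0.4424 -0.0343  0.0964] F [ 0.3 -1.2  0.3] t 17.43 w 0.0857 0.0 z [ 0.913 -0.018 -0.407]
boss top [[297.0, 212.0], [300.0, 178.0], [338.0, 178.0], [341.0, 212.0]]
base top [[262.0, 202.0], [377.0, 202.0]]
corner, left fence end, far fence end (tops, inner) [[220.0, 135.0], [195.0, 229.0], [356.0, 129.0]]
```

View pics/w3.png

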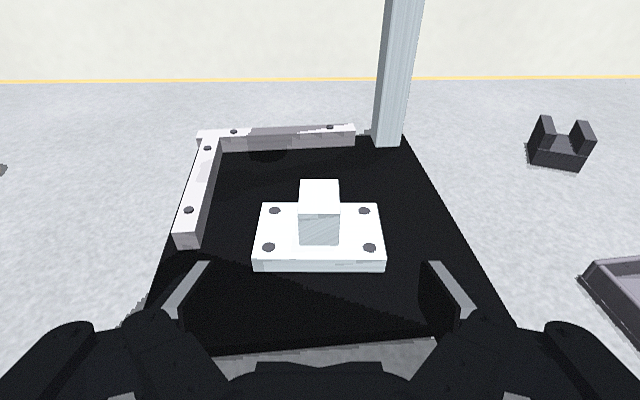

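Everything is within about 2 px of prediction: boss top (299–341, 179–213), fence corner near (221,136). Approaching and gripping the boss.

```bash
python3 -m inch '{"dp":[[0,0,0.8],[0,0,0.9],[0,0,0.9],[0,0,0.9],[0,0,0.45]],"delta_rot":[[0,0,0],[0,0,0],[0,0,0],[0,0,0],[0,0,0]],"fingers":[1,1,1,1,1]}' 
python3 -m inch '{"dp":[[0,0,0],[0,0,0],[0,0,0],[0,0,0],[0,0,0]],"delta_rot":[[0,0,0],[0,0,0],[0,0,0],[0,0,0],[0,0,0]],"fingers":[0.3,0,0,0,0]}' 40
python3 -m inch '{"dp":[[0,0,0],[0,0,0]],"delta_rot":[[0,0,0],[0,0,0]],"fingers":[0,0]}' 40
python3 - <<'E'
from h import *
plan([.5351,-.0361,.055],-.026,1.15)
E
```

```text
time_s: 18.1
eef_pos: [0.5513, -0.0371, 0.0483]
ee_rot: [0.839, -0.008, 0.545, 0.005]
force: [-0.1, -0.2, -0.2]
grip_width: 0.0853
grip_force: 0.0
time_s: 18.73
eef_pos: [0.5506, -0.0369, 0.0492]
ee_rot: [0.839, -0.009, 0.545, 0.005]
force: [-3.3, 0.4, 3.9]
grip_width: 0.0295
grip_force: 43.0
time_s: 18.98
eef_pos: [0.5509, -0.0368, 0.0492]
ee_rot: [0.838, -0.009, 0.545, 0.005]
force: [-4.9, 0.1, 5.5]
grip_width: 0.0297
grip_force: 43.2
rot share [-0.0021 -0.0009  0.0003] rows 0.04
world d mm [ 1.3  0.3 -1.8] dp(now axes) [-0.038 -0.011  0.064] dp(after rot) [-0.038 -0.011  0.065]
q [-0.254  0.812  2.343  2.907  1.166 -1.572] tcp [ 0.5509 -0.0368  0.0492] F [-4.9  0.1  5.5] t 18.98 w 0.0297 43.2 z [ 0.914 -0.017 -0.406]
```

```bash
python3 -m inch '{"dp":[[0.06,0,-0.027],[0.07,0,-0.03],[0,0,0],[0,0,0],[0,0,0]],"delta_rot":[[0,0,0],[0,0,0],[0.0142,0,-0.0063],[0.0142,0,-0.0063],[0,0,0]],"fingers":[0,0,0,0,0]}'
python3 - <<'E'
from h import *
s=r.observe();A=R.from_quat(s['ee_rot']).as_matrix()
print("head",np.arctan2(A[1,2],A[0,2]),"pitch",np.arcsin(A[2,2]),"yhoriz",A[2,1],s['eef_pos'])
t=np.r_[st(.068+.0158,.040),s['eef_pos'][2]];print((A.T@(t-s['eef_pos'])/.03).round(3),((t-s['eef_pos'])*1e3).round(1))
E
```

```text
time_s: 19.6
eef_pos: [0.5509, -0.0376, 0.0532]
ee_rot: [0.838, 0.032, 0.544, -0.022]
force: [-0.5, -0.3, -4.2]
grip_width: 0.0296
grip_force: 42.2
head 0.0773493203112905 pitch -0.41857261144708313 yhoriz -0.001922365442456983 [ 0.55094513 -0.03755267  0.05319142]
[ 1.566 -1.461  3.527] [112.1  52.5   0. ]
```

```bash
python3 -m inch '{"dp":[[0.2,-0.18,0.45],[0.35,-0.33,0.79],[0.4,-0.37,0.9],[0.37,-0.35,0.84],[0.24,-0.23,0.54]],"delta_rot":[[0,0,0],[0,0,0],[0,0,0],[0,0,0],[0,0,0]],"fingers":[0,0,0,0,0]}' 
python3 -m inch '{"dp":[[0,0,0]],"delta_rot":[[0,0,0]],"fingers":[0]}'
python3 - <<'E'
from h import *
c=cam("wrist");im=r.grab_frame("wrist");cv2.imwrite("pics/w4.png",im)
s=r.observe();o=s['eef_pos'][:2]-.0158*np.array([np.cos(.0773),np.sin(.0773)]);print("bracket est stage",(o-SC)@np.array([[np.cos(SY),-np.sin(SY)],[np.sin(SY),np.cos(SY)]]),s['qpos'].round(2))
print(proj(c,[[*st(x,y),.035] for x,y in((.105,.095),(-.045,.095),(.105,-.059))]).round(0).tolist())
E
```

```text
time_s: 20.23
eef_pos: [0.6643, 0.0179, 0.0537]
ee_rot: [0.838, 0.032, 0.545, -0.023]
force: [-0.8, -0.5, -4.2]
grip_width: 0.0296
grip_force: 42.2
time_s: 20.35
eef_pos: [0.6637, 0.0177, 0.0536]
ee_rot: [0.838, 0.033, 0.545, -0.023]
force: [0.0, 0.1, -3.4]
grip_width: 0.0296
grip_force: 42.3
bracket est stage [0.06787252 0.04202412] [-0.12  0.81  2.09  2.91  0.91 -1.51]
[[224.0, 258.0], [63.0, 811.0], [506.0, 259.0]]
```

View pics/w4.png

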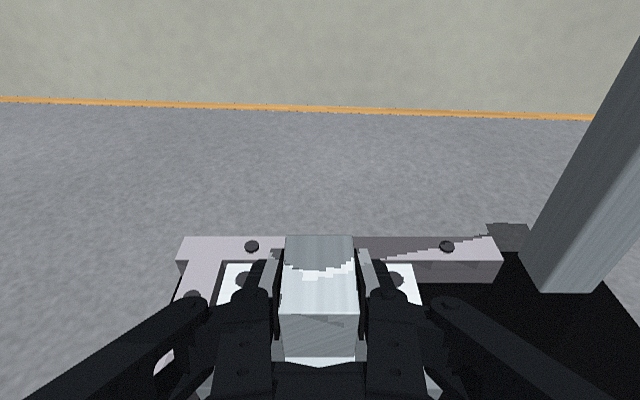

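The bracket is held a few mm above the plate, just short of both fences; the far fence's inner edge lies along row ~262. Lowering.

```bash
python3 -m inch '{"dp":[[-0.06,0,0.027],[-0.05,0,0.022],[0,0,0]],"delta_rot":[[0,0,0],[0,0,0],[0,0,0]],"fingers":[0,0,0]}' |grep -E "pos|force:"
python3 -m inch '{"dp":[[-0.02,0,0.009],[0,0,0]],"delta_rot":[[0,0,0],[0,0,0]],"fingers":[0,0]}'|grep -E "pos|force:"
python3 -m inch '{"dp":[[-0.02,0,0.009],[0,0,0]],"delta_rot":[[0,0,0],[0,0,0]],"fingers":[0,0]}'|grep -E "pos|force:"
```

```text
eef_pos: [0.6624, 0.0155, 0.0494]
force: [-0.1, -0.3, -3.9]
grip_force: 42.3
eef_pos: [0.6628, 0.0156, 0.0492]
force: [-1.3, -0.5, -0.8]
grip_force: 42.6
eef_pos: [0.663, 0.0157, 0.0493]
force: [-4.1, -1.0, 5.8]
grip_force: 43.4
```

```bash
python3 -m inch '{"dp":[[0.02,0,0.045],[0.02,0,0.045],[0,0,0]],"delta_rot":[[0,0,0],[0,0,0],[0,0,0]],"fingers":[0,0,0]}'|grep -E "pos|force:"
python3 -m inch '{"dp":[[0.014,0,0.03],[0,0,0]],"delta_rot":[[0,0,0],[0,0,0]],"fingers":[0,0]}'|grep -E "pos|force:"
python3 -m inch '{"dp":[[0.014,0,0.03],[0,0,0]],"delta_rot":[[0,0,0],[0,0,0]],"fingers":[0,0]}'|grep -E "pos|force:"
```

```text
eef_pos: [0.6661, 0.016, 0.0493]
force: [-2.8, -0.0, 5.2]
grip_force: 43.1
eef_pos: [0.6663, 0.0161, 0.0492]
force: [-12.1, -1.6, 11.8]
grip_force: 44.5
eef_pos: [0.6664, 0.0161, 0.0492]
force: [-24.3, -3.3, 20.5]
grip_force: 46.4
```

```bash
python3 -m inch '{"dp":[[-0.01,-0.04,-0.024],[0,-0.05,0],[0,0,0]],"delta_rot":[[0,0,0],[0,0,0],[0,0,0]],"fingers":[0,0,0]}'|grep -E "pos|force:"
python3 -m inch '{"dp":[[0,-0.04,0],[0,0,0]],"delta_rot":[[0,0,0],[0,0,0]],"fingers":[0,0]}'|grep -E "pos|force:"
python3 -m inch '{"dp":[[0,-0.04,0],[0,0,0]],"delta_rot":[[0,0,0],[0,0,0]],"fingers":[0,0]}'|grep -E "pos|force:"
```

```text
eef_pos: [0.6662, 0.0167, 0.0492]
force: [-16.3, -15.5, 13.3]
grip_force: 45.2
eef_pos: [0.6661, 0.0176, 0.0492]
force: [-17.4, -17.0, 14.2]
grip_force: 45.3
eef_pos: [0.666, 0.0187, 0.0492]
force: [-16.9, -16.5, 14.9]
grip_force: 45.3
```

```bash
python3 -m inch '{"dp":[[0,-0.04,0],[0,0,0]],"delta_rot":[[0,0,0],[0,0,0]],"fingers":[0,0]}'|grep -E "pos|force:"
python3 -m inch '{"dp":[[0,-0.04,0],[0,0,0]],"delta_rot":[[0,0,0],[0,0,0]],"fingers":[0,0]}'|grep -E "pos|force:"
python3 -m inch '{"dp":[[0,-0.04,0],[0,0,0]],"delta_rot":[[0,0,0],[0,0,0]],"fingers":[0,0]}'|grep -E "pos|force:"
```

```text
eef_pos: [0.6659, 0.0199, 0.0492]
force: [-16.6, -17.6, 14.2]
grip_force: 45.3
eef_pos: [0.6659, 0.021, 0.0492]
force: [-17.2, -18.4, 14.3]
grip_force: 45.3
eef_pos: [0.6659, 0.021, 0.0492]
force: [-16.3, -26.6, 13.2]
grip_force: 45.4
```

```bash
python3 -m inch '{"dp":[[0.01,-0.02,0.024],[0,0,0]],"delta_rot":[[0,0,0],[0,0,0]],"fingers":[0,0]}'|grep -E "pos|force:|rot"
python3 -c "
from h import *
print(r.observe()['wrist_torque'])"
python3 -m inch '{"dp":[[-0.008,0.045,-0.022],[0.008,0,-0.004],[0,0,0]],"delta_rot":[[0,0,0],[0,0,0],[0,0,0]],"fingers":[0,0,0]}'|grep -E "pos|force:"
```

```text
eef_pos: [0.6661, 0.021, 0.0493]
ee_rot: [0.838, 0.027, 0.545, -0.02]
force: [-24.9, -30.8, 18.5]
grip_force: 46.8
[-2.07531451 -0.51943558 -3.40568772]
eef_pos: [0.6661, 0.0211, 0.0493]
force: [-12.5, -20.3, 9.5]
grip_force: 44.8
```

```bash
python3 -m inch '{"dp":[[-0.006,0.05,-0.014],[0,0,0],[0,0,0],[0,0,0],[0,0,0]],"delta_rot":[[0,0,0],[0,0,0],[0,0,0],[0,0,0],[0,0,0]],"fingers":[0,0,0.2,0.6,1]}'
python3 -m inch '{"dp":[[0,0,0],[0,0,0],[0,0,-0.3],[0,0,-0.8],[0,0,-0.9]],"delta_rot":[[0,0,0],[0,0,0],[0,0,0],[0,0,0],[0,0,0]],"fingers":[1,1,1,1,1]}'
python3 -m inch '{"dp":[[0,0,-0.9],[0,0,-0.9],[0,0,0]],"delta_rot":[[0,0,0],[0,0,0],[0,0,0]],"fingers":[1,1,1]}'
python3 - <<'E'
from h import *
c=cam("wrist");im=r.grab_frame("wrist");cv2.imwrite("pics/w5.png",cv2.resize(im[130:330,150:450],None,fx=2.6,fy=2.6,interpolation=cv2.INTER_CUBIC))
def B(x,y,z):return [*st(.073+x,.045+y),z+.015]
f=lambda P:((proj(c,P)-[150,130])*2.6).round(0).tolist()
print("boss top",f([B(x,y,.05) for x,y in((-.02,.015),(.02,.015),(.02,-.015),(-.02,-.015))]))
print("base top",f([B(x,y,.016) for x,y in((.032,.05),(.032,-.05),(-.032,-.05),(-.032,.05))]))
print("fence",f([[*st(x,y),.035] for x,y in((.105,.095),(-.045,.095),(.105,-.059))]),r.observe()['qpos'].round(2))
E
```

```text
time_s: 25.02
eef_pos: [0.6661, 0.0227, 0.0488]
ee_rot: [0.838, 0.032, 0.545, -0.022]
force: [0.1, 0.3, 1.2]
grip_width: 0.0648
grip_force: 0.0
time_s: 25.65
eef_pos: [0.6101, 0.0183, 0.0734]
ee_rot: [0.838, 0.032, 0.544, -0.022]
force: [-0.5, -0.1, 0.2]
grip_width: 0.0856
grip_force: 0.0
time_s: 26.02
eef_pos: [0.5608, 0.0143, 0.0954]
ee_rot: [0.838, 0.032, 0.544, -0.022]
force: [0.0, -0.5, -0.9]
grip_width: 0.0853
grip_force: 0.0
boss top [[391.0, 214.0], [397.0, 125.0], [498.0, 125.0], [505.0, 214.0]]
base top [[297.0, 187.0], [597.0, 188.0], [627.0, 335.0], [267.0, 334.0]]
fence [[296.0, 178.0], [198.0, 650.0], [762.0, 179.0]] [-0.16  0.66  2.35  2.89  1.03 -1.53]
```

View pics/w5.png

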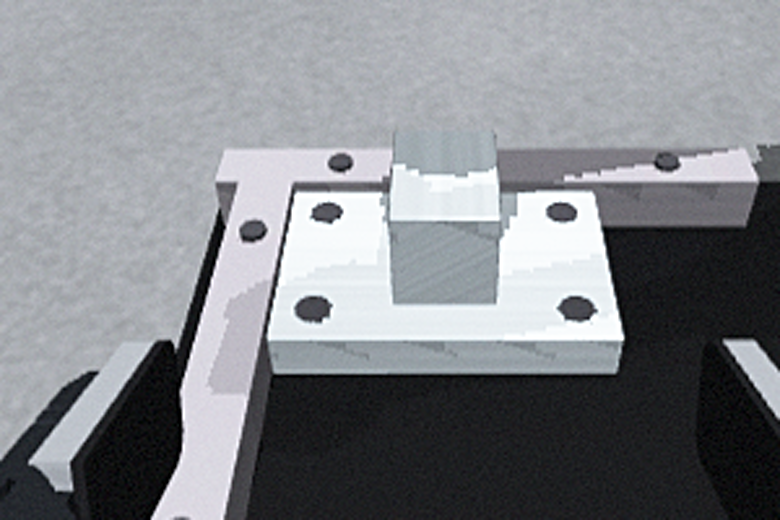

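The crop shows the bracket flush: its base far edge at row 192 runs parallel to and right under the far fence edge (row ~182). Its left edge, (290,192) to (268,340), lies against the left fence. It is released and the gripper is clear.

```bash
python3 -c "
from workcell import r
print(r.job_done())"
```

```text
the job is handed in; nothing more can be done
None
```

I handed the job in at about 26 s of robot time: the master stands upright in the small grey tray, and the bracket is flush in the fence corner and released, both checked in the images. The hand-in call gave no verdict.

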